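Load a round bar into the cross-drilling jig

ROBOT

A 7-joint arm with a two-finger parallel gripper is mounted at the origin on the work surface; the furniture and walls round the work are solid. World frame = base frame: x ahead of the robot, y to its left, z up, the work surface at z = 0. Lengths are in m, angles in degrees, forces in N, time in s.
With the tool pointing down it reaches from about 0.4 to 0.85 m from the base axis. Payload 4.5 kg.
Tool frame: the origin (TCP) lies between the finger pads; the fingertips stand 11 mm ahead of it and the grasp point (between the pads) lies 8 mm behind it; z points along the fingers, y is the line along which they close (so a half turn about z gives the same grasp; the last joint's range is limited). The gripper opens to 88 mm and grips with 3 to 60 N. Pads are 18 mm wide; open, the fingers measure 123 mm over their backs; the gripper's body (75 mm by 187 mm) begins 45 mm behind the grasp point.
Start: joints at [-74.152, 39.483, -11.15, 89.685, 9.013, 51.709, -12.324], TCP at [0.15, 0.607, 0.25] pointing down, gripper open.
Joint ranges: [-172.22, 172.22], [-26.19, 119.32], [-84.43, 86.54], [7.71, 146.69], [-57.33, 237.33], [2.42, 119.75], [-152.13, 152.13]. Speed limits (degrees/s): [147.25, 147.25, 180, 180, 180, 180, 180].

INTERFACE

Orientations are given as [roll, pitch, yaw] about the fixed x, y, z axes, in that order (R = Rz(yaw) Ry(pitch) Rx(roll)).
In Python, from cell import monitor, imaging, ticket gives the robot as it stands.
- The arm moves only by the shell command python3 -m handwheel 'ROWS' [FORCE]. ROWS is JSON, a list of rows, each a list of 7 numbers: the shift along the tool's x, y, z in mm, then the turn, a rotation vector about the tool's x, y, z in degrees, then the opening in per cent of the stroke, from 0 (shut) to 100 (fully open). A call has exactly 5 rows; each row shifts and turns the commanded pose from where the row before left it, along the tool's axes as they then stand; what a row does not reach is not made up. A row lasts 1/10 s, in which the tool goes at most 50 mm and 8.59 degrees, less where a joint would pass 70% of its speed; a pose out of reach is approached as far as the arm can. A call is refused whole if a number of a shift passes 50 or a number of a turn 8.59, either way. A call with a gripper value outside its range is refused whole. The fingers move at their own pace and stop on an object; FORCE is the grip in N (left out, the last holds). Time passes only in rows, so rows that do not move let the fingers close, or fill a call up. It gives the time, the measured TCP pose, the force, the opening and the grip force at its end, in the units of the state.
- monitor.get_state(): the state, without advancing time (a new reading comes with each control period).
- imaging.snapshot(name): name is "scene" or "top" or "wrist"; returns a dict with "image" (384x512x3 uint8, red, green, blue), "depth" (384x512 float32, m along the optical axis (not along the pixel's ray), 0 where there is no reading), "vertical_fov" (degrees; the focal length in pixels is half the picture's height over the tangent of half this angle, whatever the lens; pixels are square), "cx", "cy" (the principal point, pixels), "R" (3x3) and "t" (3): a world point X has camera coordinates R X + t. Camera axes: x right, y down, z forward; pixel columns grow to the right and rows downward; lengths in m; the calibration is good to about 2 mm. A picture is of the moment at which its call begins.
- ticket.hand_in(): hands the job in; it is judged then, once.
The state is a dict: "time": time; "q": joint angles; "joint_vel": joint speeds; "effort": joint torques, N m; "tool_pos": TCP position; "ee_rot": TCP orientation; "contact_force": force on the tool from outside, world axes, zero at the start; "moment": the same for the moment, N m; "gripper_width": opening from 0.0 (shut) to 1.0 (fully open); "gripper_force": force on a finger pad.
Only numpy, scipy, OpenCV 4.12 (cv2) and the standard library are available. Lean on these libraries where they do the work, as an engineer would, in place of code of your own. Each camera call takes 0.05 s, during which the arm holds its last target. There are 200 camera calls.

TASK

Get the drilling jig ready: with the fingertips, roll the aluminium round bar along the bench, up the jig's low ramp and into its V groove, push the bar along the groove until its end is hard against the steel end plate, and only then push the knob of the swinging bush arm round until the arm lies fully across the bar, against its stop pin. Only push, never pick anything up, and leave the jar, the ink bottle and the paint tube where they stand.

Things in the scene. Friction and masses are not known exactly. Their poses are not given: they have to be found in the camera images.
- jig: Wooden cross-drilling jig screwed to the bench, 139 mm (x) by 213 mm (y), 39 mm high. Origin: on the bench under the bottom line of its V groove; x is the way the bar is rolled in, y runs along the groove to the end plate, z up. The V (120 degrees) is 5.5 mm above the bench at x = 0 and spans x = -16 to 20; behind it a fence block, x = 20 to 64, 37 mm high. It runs from y = -105 (open) to +100.
- jig_ramp (a point): Middle of the foot of the jig's ramp, at jig x = -75 mm, on the bench. From here the ramp rises at 15 degrees to the rounded front lip of the groove, 15 mm high, at jig x = -20 to -16. A bar whose axis has passed jig x = -17 leaves the lip and drops into the groove by itself.
- jig_stop (a point): On the inner face of the jig's steel end plate (jig y = +100 mm), at x = 0 and 24 mm above the bench, where the end of a seated bar meets it. The plate is 8 mm thick, 39 mm high, x = -22 to 64. A bar seated in the groove has its axis at jig x = 0, 24 mm above the bench, its top at 40 mm; hard against the plate its centre is at jig y = +25 mm.
- round_bar: Solid aluminium round bar, 32 mm in diameter, 150 mm long, about 0.32 kg, lying on the bench on the ramp side of the jig. Origin: its centre (16 mm above the bench at the start); its own y axis runs along the bar, its x and z turn with it as it rolls. It is smooth (friction about 0.35 on everything), rolls with a little resistance and stops soon after it is let go.
- bush_arm (a joint): Angle of the bush arm (steel plate, 26 mm wide, 8 thick, underside 42.5 mm above the bench) about its upright pivot on the fence at jig x = 42, y = 40 mm. 0: fully over the bar, pointing to jig -x, against its stop pin; grows clockwise from above, 1.57: along jig +y; limit 2.0. Starts open, 1.5 to 1.85. Stiff pivot: 1 N at the knob turns it, and it stays where left.
- bush_arm_knob (a point): Middle of the upright black knob on the free end of the bush arm, 70 mm from the pivot. The knob is 18 mm in diameter and stands on the arm from 50 to 82 mm above the bench; this point is 66 mm above the bench. On the way out from the pivot (42 mm from it) a drill bush stands 5 mm above the arm.
- varnish_jar: Bystander: brown glass jar with a pale cap, 52 mm in diameter, 73 mm high, standing to the left of the bar's path. Origin: centre of its underside.
- ink_bottle: Bystander: small red ink bottle, 36 mm in diameter, 63 mm high, standing to the right of the bar's path. Origin: centre of its underside.
- paint_tube: Bystander: aluminium paint tube with a green band, 35 x 130 x 26 mm, lying beyond the jig's end plate. Origin: centre of its underside, its y along the tube.
Mind the look-alikes: they are no part of the job. Leave any turquoise look-alike of the round_bar alone.

How it is judged (in metres and radians):
On the way, in this order (a step that is already met when the one before it is completed fails the run):
1. the bar rolls on the bench: before it is up the ramp it has turned about its axis by about a quarter turn (angle between the z axis of round_bar and the z axis of jig, either way round above 1 rad and x of round_bar in the frame of jig below -0.045 m), for 0.02 s.
2. the bar lies in the V groove with its end against the end plate while the bush arm is still swung clear of it (x of round_bar in the frame of jig between -0.003 and 0.003 m and z of round_bar in the frame of jig below 0.0265 m and y of round_bar in the frame of jig above 0.0225 m and angle between the y axis of round_bar and the y axis of jig, either way round below 0.04 rad and value of joint bush_arm above 0.8 rad), for 0.2 s.
At the end, for the whole second after the job is handed in: The bar rests in the V groove (axis within 3 mm of the groove's middle and 0.04 rad of its direction, down on both faces), its end within 2.5 mm of the end plate, and the bush arm is closed over it to within 0.06 rad of its stop pin (x of round_bar in the frame of jig between -0.003 and 0.003 m and z of round_bar in the frame of jig between 0.0215 and 0.0265 m and y of round_bar in the frame of jig between 0.0225 and 0.0275 m and angle between the y axis of round_bar and the y axis of jig, either way round below 0.04 rad and value of joint bush_arm below 0.06 rad and linear speed of round_bar below 0.01 m/s); the robot touches nothing.
It fails at once if the bar is lifted off the bench (more than 10 mm, before the ramp) (x of round_bar in the frame of jig below -0.085 m and height (world z) of round_bar above 0.026 m).
It fails at once if the bar is lifted (more than 14 mm above rolling height at the lip) (height (world z) of round_bar above 0.045 m).
It fails at once if the jar is moved by more than 15 mm (distance of varnish_jar from where it was at the start of the episode above 0.015 m).
It fails at once if the ink bottle is moved by more than 15 mm (distance of ink_bottle from where it was at the start of the episode above 0.015 m).
It fails at once if the paint tube is moved by more than 15 mm (distance of paint_tube from where it was at the start of the episode above 0.015 m).
It also fails if it takes over 64 s, if anything falls off the work surface, if the arm or the gripper's body presses on something with over 40 N, if the wrist force passes 120 N, or if a joint passes its speed limit or range.

## Working session

There is one attempt and no reset: what is moved stays moved. The work goes in short steps, Python scripts to look and compute and a shell command to move; the robot and the scene stay as the last step left them, time stands still between calls to the robot, and variables do not carry over. Pictures are saved under pics/ and viewed, at most 10 in all, crops included, and the job is handed in when it is done.

```bash
ls; mkdir -p pics; cat > h.py <<'E'
import numpy as np, cv2, json
from cell import monitor, imaging, ticket
def snap(n):
    d=imaging.snapshot(n); d['f']=d['image'].shape[0]/2/np.tan(np.radians(d['vertical_fov']/2)); return d
def cloud(d):
    z=d['depth']; v,u=np.indices(z.shape)
    P=np.stack([(u-d['cx'])/d['f']*z,(v-d['cy'])/d['f']*z,z],-1)
    W=(P-np.array(d['t']))@np.array(d['R']); W[z==0]=np.nan; return W
def ray(d,u,v,h):
    R=np.array(d['R']); c=-R.T@np.array(d['t']); r=R.T@np.array([(u-d['cx'])/d['f'],(v-d['cy'])/d['f'],1]); return c+r*(h-c[2])/r[2]
E
python3 - <<'E'
from h import *
s=monitor.get_state(); print({k:np.round(v,3).tolist() for k,v in s.items()})
for n in ['top','scene']:
    d=snap(n); np.save(n,d,allow_pickle=True); cv2.imwrite(f'pics/{n}0.png',d['image'][:,:,::-1])
    print(n,d['f'],-np.array(d['R']).T@d['t'],d['cx'],d['cy'])
E
```

```text
pics
{'time': 0.0, 'q': [-74.153, 39.533, -11.146, 89.744, 9.014, 51.708, -12.322], 'joint_vel': [0.103, 0.037, -0.003, 0.06, -0.051, -0.039, 0.02], 'effort': [0.0, -52.756, -1.267, -15.343, -0.053, 0.007, 0.0], 'tool_pos': [0.15, 0.606, 0.249], 'ee_rot': [-179.897, 0.008, 166.098], 'contact_force': [0.287, 0.031, 0.539], 'moment': [-0.031, 0.031, 0.044], 'gripper_force': 0.0, 'gripper_width': 1.0}
top 491.27692513781756 [0.44088025 0.09047913 1.10322788] 266.31335367799676 195.9727920537322
scene 350.600556423497 [ 0.23142869 -0.48031905  0.61087686] 256.0089807873664 193.09240988438955
```

View pics/top0.png

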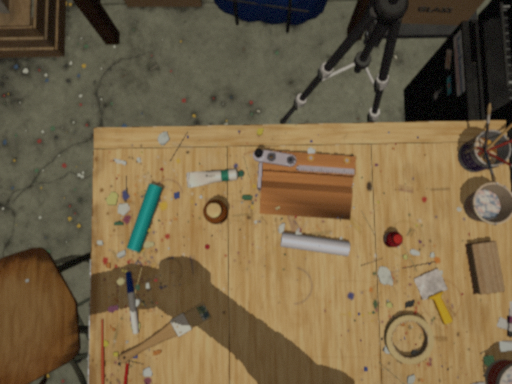

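View pics/scene0.png

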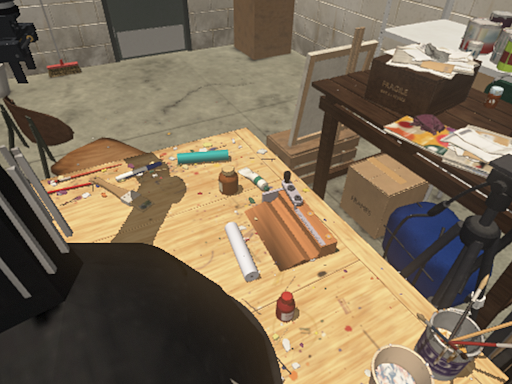

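The top view shows the bar at about (315,244), the jig at (308,185) with its end plate on the left (260,180), and the knob at (260,153). The jar is at (215,209), the ink bottle at (394,240), the paint tube at (215,177), and the turquoise look-alike at (145,216). The scene view agrees.

```bash
python3 - <<'E'
from h import *
d=np.load('top.npy',allow_pickle=True).item(); W=cloud(d); im=d['image']
cv2.imwrite('pics/topcrop.png',cv2.resize(im[135:265,190:410,::-1],None,fx=3.6,fy=3.6,interpolation=cv2.INTER_CUBIC))
def rect(m,name,off=(0,0)):
    c=max(cv2.findContours(m.astype(np.uint8),cv2.RETR_EXTERNAL,cv2.CHAIN_APPROX_NONE)[0],key=cv2.contourArea)
    print(name,cv2.minAreaRect(c)); return c
z=W[...,2]; X=W[...,0];Y=W[...,1]
print('bench z',np.nanmedian(z[280:300,300:330]))
roi=np.zeros(z.shape,bool); roi[228:262,270:360]=1
mb=roi&(z>0.01)&(z<0.06)
r,_=None,None
P=W[mb]; print('bar n',len(P),'ztop',np.percentile(P[:,2],98))
print('bar rect (mm)',cv2.minAreaRect((P[:,:2]*1000).astype(np.float32)))
for n,(v0,v1,u0,u1),(a,b) in [('fence',(150,225,262,360),(.033,.041)),('jig',(145,225,255,362),(.008,.041)),('knob',(140,165,250,270),(.07,.095)),('arm',(140,170,250,300),(.045,.062)),('jar',(190,230,195,235),(.05,.09)),('ink',(225,255,380,410),(.03,.08)),('tube',(165,190,180,246),(.012,.04))]:
    m=np.zeros(z.shape,bool); m[v0:v1,u0:u1]=1; m&=(z>a)&(z<b); P=W[m]
    m=cv2.morphologyEx(m.astype(np.uint8),cv2.MORPH_OPEN,np.ones((2,2),np.uint8))>0
    P=W[m]
    if len(P): print(n,len(P),'med z',np.median(P[:,2]).round(4),'mean',P.mean(0).round(4),cv2.minAreaRect((P[:,:2]*1000).astype(np.float32)))
E
```

```text
bench z 0.00013765979217731804
bar n 1001 ztop 0.03478121989454339
bar rect (mm) ((459.2128601074219, -22.80854034423828), (149.74949645996094, 31.750934600830078), 80.75023651123047)
fence 1348 med z nan mean [nan nan nan] ((635.705810546875, -18.642112731933594), (211.50711059570312, 47.67487335205078), 86.73027038574219)
jig 3611 med z nan mean [nan nan nan] ((615.7952880859375, -12.42010498046875), (208.50180053710938, 123.49966430664062), 77.1901626586914)
knob 62 med z 0.0821 mean [0.6519 0.0949 0.0754] ((653.1597290039062, 94.63488006591797), (14.838849067687988, 15.174788475036621), 88.87019348144531)
arm 441 med z 0.0509 mean [0.6434 0.0554 0.0505] ((646.129150390625, 56.53227233886719), (102.67477416992188, 26.972097396850586), 78.3734130859375)
jar 327 med z nan mean [nan nan nan] ((535.1229858398438, 189.201904296875), (38.91987609863281, 38.245540618896484), 31.329206466674805)
ink 214 med z nan mean [nan nan nan] ((463.51409912109375, -199.876953125), (46.89958953857422, 31.775400161743164), 79.64550018310547)
tube 412 med z nan mean [nan nan nan] ((614.2251586914062, 174.23158264160156), (17.0363826751709, 88.53158569335938), 11.207258224487305)
```

View pics/topcrop.png

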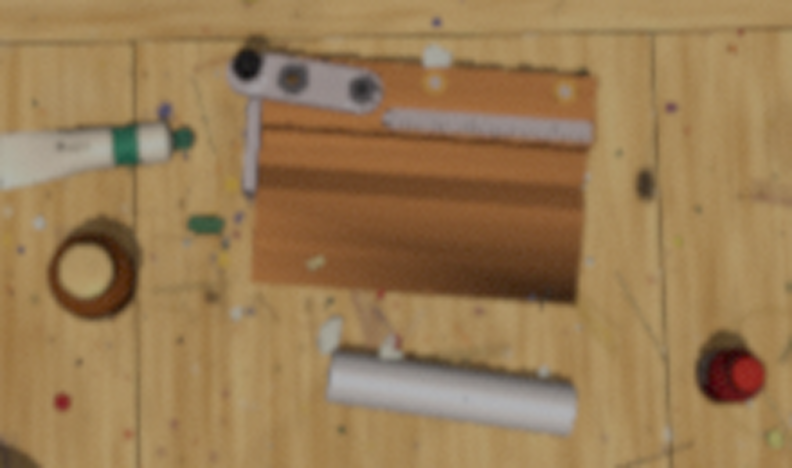

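Same picture enlarged: bar from (330,375) to (575,408), ramp foot from (252,282) to (575,302), end plate at about (250,145), knob at (247,65), pivot at (363,90). Next I fit the jig frame.

```bash
cat > fit.py <<'E'
from h import *
def jig(d):
    W=cloud(d); V,U=np.indices(W.shape[:2]); z=W[...,2]
    roi=(V>140)&(V<228)&(U>266)&(U<350)
    # fence face points
    m=roi&(z>.021)&(z<.033)&(V>158)&(V<185)&(U>285); P=W[m]
    l=cv2.fitLine((P[:,:2]).astype(np.float32),cv2.DIST_HUBER,0,1e-4,1e-4).ravel()
    dy=l[:2]*np.sign(l[1]); dx=np.array([dy[1],-dy[0]]); face=l[2:]
    return W,dx,dy,face
if __name__=='__main__':
    d=np.load('top.npy',allow_pickle=True).item(); W,dx,dy,face=jig(d); z=W[...,2]
    print('dy',dy,'yaw',np.degrees(np.arctan2(-dy[0],dy[1])),'face x at',face)
    a=W[...,:2]@dx-face@dx+.020; b=W[...,:2]@dy
    # profile at middle
    for c in np.arange(-.08,.075,.005):
        s=(abs(b-b[190,308])<.05)&(abs(a-c)<.0025); print(round(c,3),round(np.nanmedian(z[s])*1000,1),end=' | ')
    print()
    # ends: wood mask hsv
    hsv=cv2.cvtColor(d['image'],cv2.COLOR_RGB2HSV)
    # near end by height on fence top / plate
    for lo,hi,c0,c1,n in [(.030,.042,.025,.055,'fence top'),(.030,.042,-.018,.015,'plate'),(.01,.04,-.02,.06,'all')]:
        s=(a>c0)&(a<c1)&(z>lo)&(z<hi)&(abs(b-b[190,308])<.14); q=b[s]; print(n,np.percentile(q,[0,1,50,99,100]).round(4),s.sum())
    V,U=np.indices(z.shape)
    s=(V>225)&(V<265)&(U>270)&(U<360)&(z>.012)&(z<.05); q=np.stack([a[s],b[s]],1)*1000
    print('bar in jig dir',cv2.minAreaRect(q.astype(np.float32)))
    # knob
    s=(V>140)&(V<165)&(U>250)&(U<270)&(z>.076); print('knob a,b',a[s].mean(),b[s].mean(),z[s].max(), W[s].mean(0))
E
python3 fit.py
```

```text
dy [0.08957329 0.99598026] yaw -5.1390586 face x at [ 0.6140986  -0.03197905]
-0.08 0.3 | -0.075 0.3 | -0.07 1.5 | -0.065 2.9 | -0.06 3.9 | -0.055 5.1 | -0.05 6.7 | -0.045 7.8 | -0.04 9.6 | -0.035 11.0 | -0.03 12.0 | -0.025 13.5 | -0.02 14.4 | -0.015 14.3 | -0.01 11.1 | -0.005 8.0 | 0.0 6.7 | 0.005 8.4 | 0.01 11.7 | 0.015 14.5 | 0.02 27.7 | 0.025 37.9 | 0.03 37.9 | 0.035 37.8 | 0.04 37.2 | 0.045 37.8 | 0.05 37.8 | 0.055 37.4 | 0.06 37.3 | 0.065 36.2 | 0.07 1.6 | 
fence top [-0.0589 -0.0576  0.0182  0.1505  0.16  ] 935
plate [0.1459 0.1459 0.1496 0.1537 0.1537] 52
all [-0.0596 -0.0571  0.0334  0.1516  0.1557] 2402
bar in jig dir ((-135.08450317382812, 18.416343688964844), (149.74948120117188, 31.750932693481445), 85.88928985595703)
knob a,b 0.04751961134848435 0.15519245723224726 0.08869107269819242 [0.65333451 0.0970613  0.08256267]
```

```bash
cat > fit2.py <<'E'
from fit import *
def frame(d,pr=False):
    W,dx,dy,face=jig(d); z=W[...,2]
    yaw=np.arctan2(-dy[0],dy[1]); o=face-.020*dx; o=o+dy*(.046-o@dy)
    for it in range(4):
        dx=np.array([np.cos(yaw),np.sin(yaw)]); dy=np.array([-dx[1],dx[0]])
        a=(W[...,:2]-o)@dx; b=(W[...,:2]-o)@dy; res=[]
        for lo,hi in [(-.068,-.026),(-.013,-.003),(.003,.017)]:
            s=(a>lo)&(a<hi)&(b>-.098)&(b<.09)&(z<.02)&(z>0)
            A=np.c_[a[s],b[s],np.ones(s.sum())]; k=np.linalg.lstsq(A,z[s],rcond=None)[0]
            r=z[s]-A@k; g=abs(r)<.0015; k=np.linalg.lstsq(A[g],z[s][g],rcond=None)[0]; res.append((k,g.sum()))
        ys=[np.degrees(k[1]/k[0]) for k,_ in res]
        # V bottom x0: intersection of faces at b=0
        k1,k2=res[1][0],res[2][0]; x0=-(k1[2]-k2[2])/(k1[0]-k2[0]); xf=-(res[0][0][2])/res[0][0][0]
        if pr: print('yaw',np.degrees(yaw).round(2),'dyaws',np.round(ys,2),[n for _,n in res],'slopes',[np.degrees(np.arctan(k[0])).round(1) for k,_ in res],'x0',x0.round(4),'foot',xf.round(4))
        w=np.array([.6,.2,.2]); yaw+=np.radians((w*ys).sum()); o=o+dx*x0
    return W,o,yaw
if __name__=='__main__':
    d=np.load('top.npy',allow_pickle=True).item(); W,o,yaw=frame(d,True)
    dx=np.array([np.cos(yaw),np.sin(yaw)]); dy=np.array([-dx[1],dx[0]]); a=(W[...,:2]-o)@dx; b=(W[...,:2]-o)@dy; z=W[...,2]
    print('o',o,'yaw',np.degrees(yaw))
    for lo,hi,c0,c1,n in [(.030,.042,.0,.015,'plate'),(.01,.04,-.02,.06,'all')]:
        s=(a>c0)&(a<c1)&(z>lo)&(z<hi)&(abs(b)<.14); q=b[s]; print(n,np.percentile(q,[0,1,50,99,100]).round(4),s.sum())
    # colour edges: foot line on z=0, near end
    for u,v in [(260.0,213.3),(349.7,218.9)]:
        p=ray(d,u,v,0)[:2]; print('foot corner',((p-o)@dx).round(4),((p-o)@dy).round(4))
    V,U=np.indices(z.shape)
    s=(V>140)&(V<190)&(U>258)&(U<360)&(a>.0195)&(a<.07)&(z>.035)&(z<.0395)
    q=np.stack([a[s],b[s]],1)*1000; print('fence',cv2.minAreaRect(q.astype(np.float32)))
    for n,s in [('bar',(V>225)&(V<265)&(U>270)&(U<360)&(z>.012)&(z<.05)),('knob',(V>140)&(V<165)&(U>250)&(U<270)&(z>.08)&(z<.085)),('armtop',(V>140)&(V<170)&(U>250)&(U<300)&(z>.0485)&(z<.0525))]:
        q=np.stack([a[s],b[s]],1)*1000; print(n,cv2.minAreaRect(q.astype(np.float32)),q.mean(0),cv2.fitLine(q.astype(np.float32),cv2.DIST_HUBER,0,.01,.01).ravel())
    for n,v,u in [('jar',*(209,215),),('ink',240,394)]:
        print(n,a[v,u],b[v,u],W[v,u])
    m=(W[...,2]>.01)&(V>165)&(V<190)&(U>180)&(U<246); print('tube b range',np.percentile(b[m],[1,99]),np.percentile(a[m],[1,99]))
E
python3 fit2.py
```

```text
yaw -5.14 dyaws [-0.14 -0.15  0.02] [np.int64(829), np.int64(201), np.int64(292)] slopes [np.float64(14.4), np.float64(-32.0), np.float64(30.2)] x0 -0.0004 foot -0.0767
yaw -5.25 dyaws [-0.02 -0.02  0.1 ] [np.int64(826), np.int64(205), np.int64(289)] slopes [np.float64(14.4), np.float64(-32.7), np.float64(30.1)] x0 -0.0002 foot -0.0765
yaw -5.25 dyaws [-0.    0.07  0.11] [np.int64(824), np.int64(206), np.int64(287)] slopes [np.float64(14.4), np.float64(-33.2), np.float64(29.9)] x0 -0.0002 foot -0.0763
yaw -5.21 dyaws [-0.03  0.01  0.03] [np.int64(823), np.int64(205), np.int64(287)] slopes [np.float64(14.3), np.float64(-33.0), np.float64(30.0)] x0 0.0 foot -0.0763
o [ 0.59551745 -0.00737154] yaw -5.22302878477018
plate [0.1004 0.1005 0.1036 0.1077 0.1078] 25
all [-0.1056 -0.1028 -0.0126  0.1055  0.1097] 2409
foot corner -0.0756 0.0974
foot corner -0.0739 -0.1049
fence ((42.301612854003906, 1.2910614013671875), (44.396934509277344, 212.17825317382812), 0.04981744661927223)
bar ((-134.3332977294922, -27.781105041503906), (149.74949645996094, 31.750940322875977), 85.97325897216797) [-134.68387102  -27.46419272] [ 7.1832798e-02  9.9741668e-01 -1.3483804e+02 -2.7412106e+01]
knob ((48.28306579589844, 108.91735076904297), (15.651972770690918, 14.818312644958496), 4.303850173950195) [ 48.29886892 109.43290787] [9.9787211e-01 6.5201297e-02 4.8275311e+01 1.0997554e+02]
armtop ((44.76070785522461, 70.90159606933594), (102.50457763671875, 27.179689407348633), 82.14366149902344) [43.80231242 72.65904288] [6.3662916e-02 9.9797148e-01 4.3206543e+01 7.6159584e+01]
jar -0.07905520011079142 0.19149707252229475 [0.53422302 0.19052704 0.07290815]
ink -0.11683861889320583 -0.1901715093847452 [ 0.4618521  -0.18611728  0.06199647]
tube b range [0.14266714 0.23531511] [-0.01471568  0.01816072]
```

```bash
cat > st.py <<'E'
from h import *
o=np.array([.5955,-.0074]); yw=np.radians(-5.2); dx=np.array([np.cos(yw),np.sin(yw)]); dy=np.array([-dx[1],dx[0]])
if __name__=='__main__':
    s=monitor.get_state(); p=np.array(s['tool_pos']); print('t',s['time'],'jig mm',((p[:2]-o)@dx*1000).round(1),((p[:2]-o)@dy*1000).round(1),'tip z',(p[2]*1000-11).round(1),'yaw err',np.round(np.array(s['ee_rot'])-[180,0,174.8],2),'F',np.round(s['contact_force'],2),s['gripper_width'])
E
python3 -m handwheel '[[0,0,0,0,0,-4.35,100],[0,0,0,0,0,-4.35,100],[-32,-30,0,0,0,0,100],[-32,-30,0,0,0,0,100],[-32,-30,0,0,0,0,100]]'
python3 -m handwheel '[[-32,-30,0,0,0,0,100],[-32,-30,0,0,0,0,100],[-32,-30,0,0,0,0,100],[-32,-30,0,0,0,0,100],[-32,-30,0,0,0,0,100]]'
python3 -m handwheel '[[-32,-30,0,0,0,0,100],[-32,-30,0,0,0,0,100],[0,-30,0,0,0,0,100],[0,-30,0,0,0,0,100],[0,-30,0,0,0,0,100]]'
python3 -m handwheel '[[0,-30,0,0,0,0,100],[0,-30,0,0,0,0,100],[0,-30,0,0,0,0,100],[0,-30,0,0,0,0,100],[0,0,0,0,0,0,100]]'
python3 st.py
```

```text
time: 0.6
tool_pos: [0.2383, 0.5069, 0.2493]
ee_rot: [-180.0, -0.0, 174.8]
contact_force: [0.9, 0.8, -0.4]
gripper_width: 0.998
gripper_force: 0.0
time: 1.1
tool_pos: [0.3843, 0.3428, 0.2495]
ee_rot: [-180.0, -0.0, 174.8]
contact_force: [0.2, 0.6, -0.5]
gripper_width: 0.998
gripper_force: 0.0
time: 1.6
tool_pos: [0.4333, 0.1877, 0.2494]
ee_rot: [-180.0, -0.0, 174.8]
contact_force: [-0.3, 0.3, 0.1]
gripper_width: 1.001
gripper_force: 0.0
time: 2.1
tool_pos: [0.4214, 0.0652, 0.2493]
ee_rot: [-179.8, -0.1, 174.4]
contact_force: [1.2, 0.6, -1.1]
gripper_width: 0.998
gripper_force: 0.0
t 2.1 jig mm -180.0 56.5 tip z 238.3 yaw err [-3.598e+02 -1.300e-01 -3.900e-01] F [ 1.18  0.63 -1.11] 0.9981259814075262
```

```bash

python3 -m handwheel '[[0,-28,30,0,0,0,100],[0,-28,40,0,0,0,100],[0,-28,40,0,0,0,100],[0,0,40,0,0,0,100],[0,0,30,0,0,0,100]]' >/dev/null
python3 -m handwheel '[[0,0,20,0,0,0,100],[0,0,15,0,0,0,100],[0,0,13,0,0,0,100],[0,0,0,0,0,0,100],[0,0,0,0,0,0,100]]'
python3 - <<'E'
from h import *
cv2.imwrite('pics/scene1.png',cv2.resize(snap('scene')['image'][120:340,80:400,::-1],None,fx=2.4,fy=2.4))
E
python3 st.py
```

```text
time: 3.1
tool_pos: [0.4208, -0.0169, 0.0637]
ee_rot: [-179.4, -0.2, 174.8]
contact_force: [-0.2, 0.6, 0.7]
gripper_width: 1.001
gripper_force: 0.0
t 3.15 jig mm -173.1 -25.4 tip z 52.9 yaw err [-3.5944e+02 -2.2000e-01 -2.0000e-02] F [-0.28  0.58 -0.01] 0.9974431535870101
```

View pics/scene1.png

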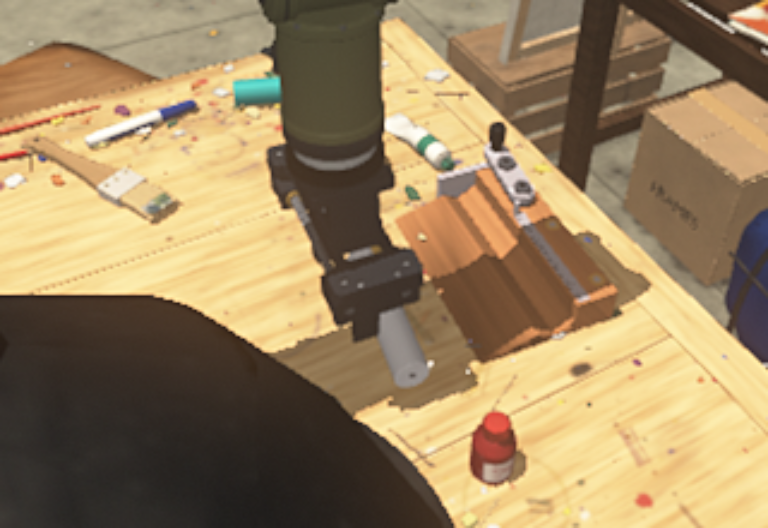

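The gripper stands behind the bar (bar end at (408,375)), but the descent stopped at a tip height of 53 mm. I check the joints for a limit.

```bash
python3 -c "
from h import *
s=monitor.get_state();print(np.round(s['q'],1),np.round(s['effort'],1),s['contact_force'])"
python3 -m handwheel '[[-5,0,8,0,0,0,100],[-2,0,8,0,0,0,100],[0,0,8,0,0,0,100],[0,0,0,0,0,0,100],[0,0,0,0,0,0,100]]'; python3 st.py
python3 -c "
from h import *
s=monitor.get_state();print(np.round(s['q'],1))"
```

```text
[ -1.8  47.9  -4.1 131.7  77.4   3.6   2.8] [ -0.  -43.4   0.7  -0.1   0.    0.1  -0. ] [-0.27566147  0.58480469 -0.0134902 ]
time: 3.65
tool_pos: [0.4271, -0.0182, 0.041]
ee_rot: [-179.4, -0.2, 174.7]
contact_force: [-0.3, 0.7, -0.6]
gripper_width: 1.003
gripper_force: 0.0
t 3.65 jig mm -166.7 -26.0 tip z 30.0 yaw err [-3.5945e+02 -2.5000e-01 -7.0000e-02] F [-0.25  0.72 -0.56] 1.0030904611138736
[  1.5  51.   -9.  130.6  97.2   7.5 -16.8]
```

```bash

python3 -m handwheel '[[3,0,6,0,0,0,100],[3,0,6,0,0,0,100],[0,0,6,0,0,0,100],[0,0,2,0,0,0,100],[0,0,0,0,0,0,100]]'; python3 st.py
python3 -c "
from h import *
s=monitor.get_state();print(np.round(s['q'],1))"
```

```text
time: 4.15
tool_pos: [0.4211, -0.018, 0.0206]
ee_rot: [-179.4, -0.3, 174.8]
contact_force: [0.1, 0.2, 0.3]
gripper_width: 1.001
gripper_force: 0.0
t 4.15 jig mm -172.7 -26.4 tip z 9.6 yaw err [-3.594e+02 -2.600e-01 -3.000e-02] F [0.08 0.22 0.33] 1.0005753581868713
[  6.7  54.3 -17.8 131.3 104.5  15.4 -24.2]
```

```bash

python3 -m handwheel '[[-5,0,0,0,0,0,100],[-6,0,0,0,0,0,100],[-6,0,0,0,0,0,100],[-6,0,0,0,0,0,100],[-6,0,0,0,0,0,100]]'
python3 -m handwheel '[[-6,0,0,0,0,0,100],[-6,0,0,0,0,0,100],[-6,0,0,0,0,0,100],[-6,0,0,0,0,0,100],[-5,0,0,0,0,0,100]]'; 
python3 -m handwheel '[[-4,0,0,0,0,0,100],[-3,0,0,0,0,0,100],[-2,0,0,0,0,0,100],[0,0,0,0,0,0,100],[0,0,0,0,0,0,100]]'; 
python3 st.py
python3 - <<'E'
from st import *
d=snap('top');W=cloud(d);cv2.imwrite('pics/top2.png',d['image'][:,:,::-1])
a=(W[...,:2]-o)@dx*1000;b=(W[...,:2]-o)@dy*1000;z=W[...,2]*1000
hsv=cv2.cvtColor(d['image'],cv2.COLOR_RGB2HSV)
s=(z>12)&(z<60)&(a>-110)&(a<-30)&(abs(b)<130)&(hsv[...,1]<60)
P=np.stack([a[s],b[s]],1).astype(np.float32); print(s.sum(),cv2.minAreaRect(P))
cv2.imwrite('pics/scene2.png',cv2.resize(snap('scene')['image'][120:340,80:400,::-1],None,fx=2.4,fy=2.4))
E
```

```text
time: 4.65
tool_pos: [0.4512, -0.0204, 0.0211]
ee_rot: [-179.4, -0.1, 174.8]
contact_force: [-1.5, 0.3, 0.2]
gripper_width: 0.998
gripper_force: 0.4
time: 5.15
tool_pos: [0.4801, -0.0232, 0.0209]
ee_rot: [-179.4, -0.1, 174.8]
contact_force: [-0.3, -0.0, -1.1]
gripper_width: 0.998
gripper_force: 0.1
time: 5.65
tool_pos: [0.4878, -0.024, 0.0204]
ee_rot: [-179.4, -0.2, 174.8]
contact_force: [-0.9, -0.2, -0.2]
gripper_width: 0.999
gripper_force: 0.1
t 5.65 jig mm -105.8 -26.3 tip z 9.4 yaw err [-3.5941e+02 -2.3000e-01 -1.0000e-02] F [-0.87 -0.2  -0.22] 0.9989258963440154
114 ((-79.48808288574219, 9.197383880615234), (46.73698043823242, 41.73139190673828), 17.883718490600586)
```

View pics/scene2.png

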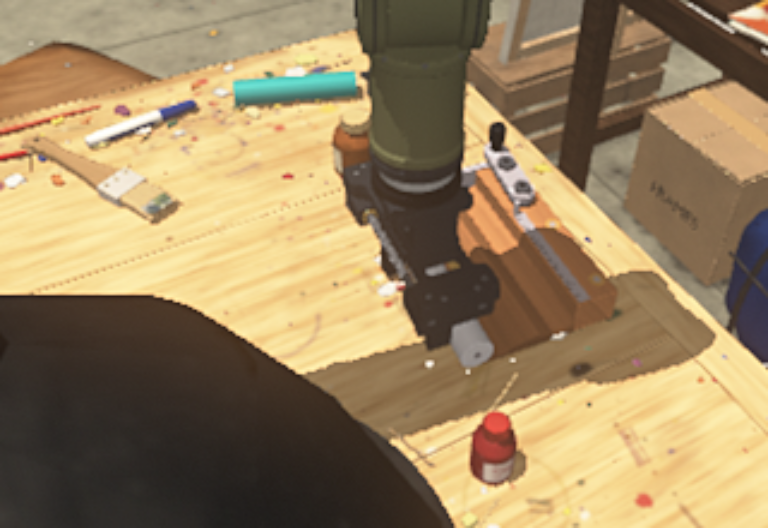

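The bar end at (473,350) is at the ramp foot and square to it. Now up the ramp.

```bash

python3 -m handwheel '[[-5,0,-0.8,0,0,0,100],[-5,0,-0.8,0,0,0,100],[-5,0,-0.8,0,0,0,100],[-5,0,-0.8,0,0,0,100],[-5,0,-0.8,0,0,0,100]]' | sed -n '2p;4p'
python3 -m handwheel '[[-5,0,-0.8,0,0,0,100],[-5,0,-0.8,0,0,0,100],[-5,0,-0.8,0,0,0,100],[-5,0,-0.8,0,0,0,100],[-5,0,-0.8,0,0,0,100]]' | sed -n '2p;4p'
python3 -m handwheel '[[-4,0,-0.8,0,0,0,100],[-4,0,-0.8,0,0,0,100],[-4,0,-0.8,0,0,0,100],[-4,0,-0.8,0,0,0,100],[-2,0,0,0,0,0,100]]' | sed -n '2p;4p'
python3 -m handwheel '[[0,0,0,0,0,0,100],[0,0,0,0,0,0,100],[0,0,0,0,0,0,100],[0,0,0,0,0,0,100],[0,0,0,0,0,0,100]]' | sed -n '2p;4p'
python3 st.py
python3 - <<'E'
from st import *
cv2.imwrite('pics/scene3.png',cv2.resize(snap('scene')['image'][120:340,160:400,::-1],None,fx=2.7,fy=2.7))
E
```

```text
tool_pos: [0.5129, -0.0265, 0.0244]
contact_force: [-3.4, 1.3, 1.3]
tool_pos: [0.5381, -0.0286, 0.0283]
contact_force: [-3.5, 0.1, 2.3]
tool_pos: [0.5571, -0.0302, 0.0316]
contact_force: [0.1, -0.0, -0.5]
tool_pos: [0.5555, -0.0301, 0.0314]
contact_force: [0.4, 0.0, 1.1]
t 7.75 jig mm -37.7 -26.3 tip z 20.4 yaw err [-3.594e+02 -2.400e-01 -2.000e-02] F [0.43 0.04 1.12] 1.001753411118321
```

View pics/scene3.png

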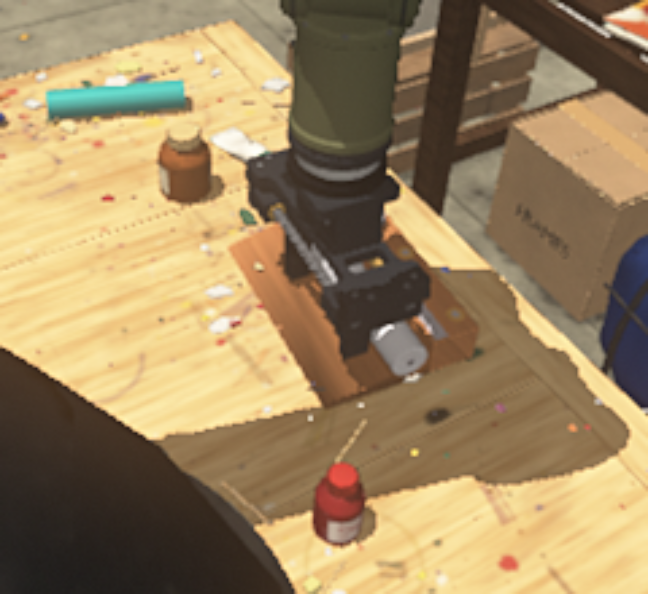

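The bar's end at (405,360) is in the groove. I lift off, close the fingers, move past the open end and measure the bar.

```bash

python3 -m handwheel '[[10,0,0,0,0,0,100],[10,0,-10,0,0,0,60],[0,0,-30,0,0,0,0],[0,-20,-30,0,0,0,0],[-10,-30,-10,0,0,0,0]]' >/dev/null
python3 -m handwheel '[[-10,-30,0,0,0,0,0],[-20,-30,0,0,0,0,0],[-18,-24,0,0,0,0,0],[0,0,0,0,0,0,0],[0,0,0,0,0,0,0]]' >/dev/null
python3 st.py
cat > bar.py <<'E'
from st import *
d=snap('top');W=cloud(d)
a=(W[...,:2]-o)@dx*1000;b=(W[...,:2]-o)@dy*1000;z=W[...,2]*1000
s=(z>30)&(z<45)&(a>-16)&(a<12)&(b<97)&(b>-125)
P=np.stack([a[s],b[s]],1).astype(np.float32); print('bar',s.sum(),cv2.minAreaRect(P),'ztop',np.percentile(z[s],95),'b',np.percentile(P[:,1],[0,1,99,100]))
s=(z>76)&(z<86)&(a>-70)&(a<80)&(b>-40)&(b<125); print('knob',s.sum(),a[s].mean(),b[s].mean())
E
python3 bar.py
```

```text
t 8.8 jig mm 0.1 -159.5 tip z 101.9 yaw err [-3.5943e+02 -2.4000e-01 -8.0000e-02] F [0.75 0.09 0.02] 0.20506043147560754
bar 757 ((-1.5693140029907227, -29.555870056152344), (27.11161994934082, 148.19712829589844), 0.08839142322540283) ztop 42.09406732332575 b [-103.6743927   -92.23715485   43.089561     44.5306282 ]
knob 56 48.42026756728496 109.3883807880758
```

```bash

python3 -m handwheel '[[0,0,30,0,0,0,0],[0,0,30,0,0,0,0],[0,0,15,0,0,0,0],[0,0,9,0,0,0,0],[0,0,0,0,0,0,0]]' >/dev/null
python3 st.py
python3 -m handwheel '[[0,8,0,0,0,0,0],[0,8,0,0,0,0,0],[0,8,0,0,0,0,0],[0,7,0,0,0,0,0],[0,6,0,0,0,0,0]]' |sed -n '2p;4p'
python3 -m handwheel '[[0,6,0,0,0,0,0],[0,6,0,0,0,0,0],[0,6,0,0,0,0,0],[0,6,0,0,0,0,0],[0,6,0,0,0,0,0]]' |sed -n '2p;4p'
python3 -m handwheel '[[0,5,0,0,0,0,0],[0,5,0,0,0,0,0],[0,4,0,0,0,0,0],[0,3,0,0,0,0,0],[0,2,0,0,0,0,0]]' |sed -n '2p;4p'
python3 st.py; python3 bar.py
```

```text
t 9.35 jig mm -0.3 -159.4 tip z 17.1 yaw err [-3.5943e+02 -3.2000e-01  6.0000e-02] F [-0.85  0.85  0.73] 0.008147925859492705
tool_pos: [0.585, -0.1291, 0.0286]
contact_force: [0.3, 0.3, 0.1]
tool_pos: [0.5874, -0.1002, 0.0279]
contact_force: [-0.4, -2.5, 1.6]
tool_pos: [0.5891, -0.0811, 0.0277]
contact_force: [-0.5, -2.7, 1.7]
t 10.85 jig mm 0.3 -74.0 tip z 16.7 yaw err [-3.5941e+02 -2.3000e-01 -1.0000e-02] F [-0.46 -2.67  1.7 ] 0.006869398171670164
bar 500 ((-1.567378044128418, 22.47901153564453), (27.01776695251465, 138.17051696777344), 0.016558045521378517) ztop 41.97731210102664 b [-46.60570145 -46.22339428  90.79929749  91.56459808]
knob 55 48.43782431668042 109.33835597201578
```

```bash

python3 -m handwheel '[[0,2,0,0,0,0,0],[0,2,0,0,0,0,0],[0,1,0,0,0,0,0],[0,1,0,0,0,0,0],[0,0,0,0,0,0,0]]' |sed -n '2p;4p'
python3 -m handwheel '[[0,1,0,0,0,0,0],[0,0.5,0,0,0,0,0],[0,0.5,0,0,0,0,0],[0,0,0,0,0,0,0],[0,0,0,0,0,0,0]]' |sed -n '2p;4p'
python3 -m handwheel '[[0,0.5,0,0,0,0,0],[0,0.5,0,0,0,0,0],[0,0,0,0,0,0,0],[0,0,0,0,0,0,0],[0,0,0,0,0,0,0]]' |sed -n '2p;4p'
python3 st.py
```

```text
tool_pos: [0.5896, -0.0752, 0.0276]
contact_force: [0.2, 0.0, 1.1]
tool_pos: [0.5898, -0.0734, 0.0276]
contact_force: [-0.2, -0.9, 0.4]
tool_pos: [0.5898, -0.0729, 0.0276]
contact_force: [-1.3, -3.6, 1.1]
t 12.4 jig mm 0.3 -65.8 tip z 16.6 yaw err [-3.5937e+02 -2.4000e-01 -4.0000e-02] F [-1.26 -3.57  1.05] 0.006924697816431364
```

```bash

python3 -m handwheel '[[0,0.5,0,0,0,0,0],[0,0.5,0,0,0,0,0],[0,0,0,0,0,0,0],[0,0,0,0,0,0,0],[0,0,0,0,0,0,0]]' |sed -n '2p;4p'
python3 -m handwheel '[[0,0.5,0,0,0,0,0],[0,0.5,0,0,0,0,0],[0,0,0,0,0,0,0],[0,0,0,0,0,0,0],[0,0,0,0,0,0,0]]' |sed -n '2p;4p'
python3 st.py; python3 bar.py
```

```text
tool_pos: [0.5898, -0.0729, 0.0276]
contact_force: [-0.5, -4.7, 3.0]
tool_pos: [0.5898, -0.0729, 0.0277]
contact_force: [-1.0, -6.8, 3.7]
t 13.4 jig mm 0.3 -65.7 tip z 16.7 yaw err [-3.592e+02 -2.600e-01 -1.100e-01] F [-0.97 -6.83  3.69] 0.006872896525445854
bar 478 ((-1.718672752380371, 29.420021057128906), (27.340368270874023, 134.64743041992188), 0.06969910860061646) ztop 42.286694463584105 b [-37.90192795 -37.25987461  95.95359901  96.75902557]
knob 58 45.81319150832846 102.8372473460169
```

The bar is hard against the plate: no more travel while the force rose to 7 N. Now I back off and go round behind the knob.

```bash

python3 -m handwheel '[[0,-8,0,0,0,0,0],[0,-8,0,0,0,0,0],[0,0,-30,0,0,0,0],[0,0,-30,0,0,0,0],[0,0,-25,0,0,0,0]]' >/dev/null
python3 bar.py
python3 -m handwheel '[[-26,35,0,0,0,0,0],[-26,35,0,0,0,0,0],[-28,35,0,0,0,0,0],[0,35,0,0,0,0,0],[0,35,0,0,0,0,0]]' >/dev/null
python3 -m handwheel '[[0,15,0,0,0,0,0],[0,0,0,0,0,0,0],[0,0,0,0,0,0,0],[0,0,0,0,0,0,0],[0,0,0,0,0,0,0]]' >/dev/null
python3 st.py
python3 - <<'E'
from st import *
d=snap('top');W=cloud(d)
a=(W[...,:2]-o)@dx*1000;b=(W[...,:2]-o)@dy*1000;z=W[...,2]*1000
s=(z>30)&(z<45)&(a>-16)&(a<12)&(b<97)&(b>-125);P=np.stack([a[s],b[s]],1).astype(np.float32); print('bar',cv2.minAreaRect(P),np.percentile(z[s],95))
E
```

```text
bar 587 ((-1.632822036743164, 23.371795654296875), (146.74725341796875, 27.151531219482422), 89.99690246582031) ztop 41.99556805761767 b [-50.00138855 -47.81941238  95.79208786  96.74476624]
knob 55 48.48750535390598 109.3859141627936
t 15.0 jig mm 81.2 108.7 tip z 99.3 yaw err [-3.5932e+02 -2.3000e-01 -1.9000e-01] F [-0.42 -1.12 -0.02] 0.00805071251350989
bar ((-1.7738122940063477, 23.28777313232422), (27.51449966430664, 146.75904846191406), 0.2888455390930176) 42.17900686859773
```

```bash

python3 -m handwheel '[[0,0,15,0,0,0,0],[0,0,15,0,0,0,0],[0,0,9,0,0,0,0],[0,0,0,0,0,0,0],[0,0,0,0,0,0,0]]' |sed -n '2p;4p'
python3 -m handwheel '[[-6,0,0,0,0,0,0],[-6,0,0,0,0,0,0],[-6,0,0,0,0,0,0],[-6,0,0,0,0,0,0],[-6,0,0,0,0,0,0]]' |sed -n '2p;4p'
python3 -m handwheel '[[-6,-1,0,0,0,0,0],[-6,-1,0,0,0,0,0],[-6,-1,0,0,0,0,0],[-6,-2,0,0,0,0,0],[-6,-2,0,0,0,0,0]]' |sed -n '2p;4p'
python3 -m handwheel '[[-5,-3,0,0,0,0,0],[-5,-3,0,0,0,0,0],[-5,-4,0,0,0,0,0],[-4,-4,0,0,0,0,0],[0,0,0,0,0,0,0]]' |sed -n '2p;4p'
python3 st.py
```

```text
tool_pos: [0.6856, 0.0961, 0.0709]
contact_force: [0.8, -0.0, 0.2]
tool_pos: [0.7164, 0.0931, 0.0715]
contact_force: [0.7, 0.1, 0.1]
tool_pos: [0.7454, 0.0832, 0.0713]
contact_force: [0.0, 0.3, 0.2]
tool_pos: [0.7632, 0.0664, 0.0713]
contact_force: [0.9, -0.7, 0.1]
t 17.05 jig mm 160.3 88.6 tip z 60.3 yaw err [-3.5936e+02 -2.0000e-01 -1.2000e-01] F [ 0.93 -0.65  0.15] 0.0025287289421979317
```

I had the sign reversed: tool +x is jig −x. Nothing was touched, so I return and push the right way.

```bash

python3 -m handwheel '[[20,8,0,0,0,0,0],[20,8,0,0,0,0,0],[20,4,0,0,0,0,0],[20,0,0,0,0,0,0],[0,0,0,0,0,0,0]]' |sed -n '2p;4p'
python3 st.py
python3 -m handwheel '[[5,0,0,0,0,0,0],[5,0,0,0,0,0,0],[5,0,0,0,0,0,0],[5,0,0,0,0,0,0],[5,0,0,0,0,0,0]]' |sed -n '2p;4p'
python3 -m handwheel '[[5,-1,0,0,0,0,0],[5,-1,0,0,0,0,0],[5,-1,0,0,0,0,0],[5,-1,0,0,0,0,0],[5,-1,0,0,0,0,0]]' |sed -n '2p;4p'
python3 -m handwheel '[[5,-2,0,0,0,0,0],[5,-2,0,0,0,0,0],[5,-3,0,0,0,0,0],[5,-3,0,0,0,0,0],[5,-4,0,0,0,0,0]]' |sed -n '2p;4p'
python3 st.py
python3 - <<'E'
from st import *
cv2.imwrite('pics/scene4.png',cv2.resize(snap('scene')['image'][120:340,160:400,::-1],None,fx=2.7,fy=2.7))
E
```

```text
tool_pos: [0.682, 0.096, 0.0717]
contact_force: [-0.5, -0.8, -0.7]
t 17.55 jig mm 76.8 110.8 tip z 60.7 yaw err [-3.5938e+02 -4.1000e-01  1.7000e-01] F [-0.47 -0.82 -0.74] 0.006408901287153812
tool_pos: [0.6601, 0.0977, 0.0717]
contact_force: [0.4, 0.4, -0.2]
tool_pos: [0.6341, 0.094, 0.0717]
contact_force: [1.1, -0.9, 0.7]
tool_pos: [0.6092, 0.0807, 0.0719]
contact_force: [6.1, -4.5, -3.5]
t 19.05 jig mm 5.7 89.0 tip z 60.9 yaw err [-3.5927e+02 -1.0000e-01 -9.0000e-02] F [ 6.07 -4.55 -3.54] 0.004737052241475519
```

View pics/scene4.png

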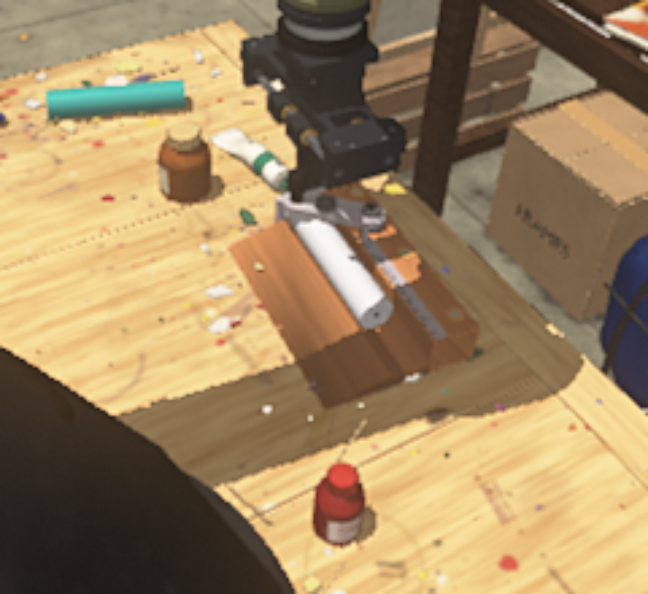

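The arm is about two thirds closed, with the knob hidden behind the finger near (290,185) and the bar still in place. Now I move round to the knob's +y side and push toward −y.

```bash

python3 -m handwheel '[[-10,5,0,0,0,0,0],[0,15,0,0,0,0,0],[0,20,0,0,0,0,0],[15,0,0,0,0,0,0],[20,0,0,0,0,0,0]]' |sed -n '2p;4p'
python3 -m handwheel '[[3,0,0,0,0,0,0],[0,0,0,0,0,0,0],[0,0,0,0,0,0,0],[0,0,0,0,0,0,0],[0,0,0,0,0,0,0]]' |sed -n '2p;4p'
python3 st.py
python3 - <<'E'
from st import *
d=snap('top');W=cloud(d);cv2.imwrite('pics/top5.png',cv2.resize(d['image'][125:235,230:380,::-1],None,fx=4,fy=4))
a=(W[...,:2]-o)@dx*1000;b=(W[...,:2]-o)@dy*1000;z=W[...,2]*1000
s=(z>48)&(z<56)&(a>-50)&(a<60)&(b>20)&(b<112); P=np.stack([a[s],b[s]],1).astype(np.float32); print('arm',s.sum(),cv2.minAreaRect(P),cv2.fitLine(P,cv2.DIST_HUBER,0,.01,.01).ravel())
E
```

```text
tool_pos: [0.586, 0.1281, 0.0716]
contact_force: [0.1, -0.2, -0.8]
tool_pos: [0.5847, 0.1252, 0.0716]
contact_force: [0.1, -0.1, -0.1]
t 20.1 jig mm -22.7 131.0 tip z 60.6 yaw err [-3.5943e+02 -2.0000e-01 -8.0000e-02] F [ 0.14 -0.12 -0.05] 0.0022189195424319997Traceback (most recent call last):
  File "<stdin>", line 4, in <module>
cv2.error: OpenCV(4.12.0) /io/opencv/modules/imgproc/src/linefit.cpp:50: error: (-215:Assertion failed) count > 0 in function 'fitLine2D_wods'
```

View pics/top5.png

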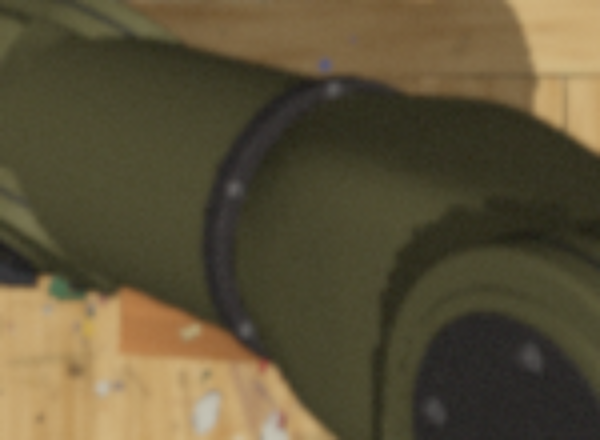

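The robot arm hides everything from above, so I push by force feedback.

```bash

python3 -m handwheel '[[-2,-5,0,0,0,0,0],[0,-5,0,0,0,0,0],[0,-5,0,0,0,0,0],[0,-5,0,0,0,0,0],[0,-4,0,0,0,0,0]]' |sed -n '2p;4p'
python3 -m handwheel '[[0,-4,0,0,0,0,0],[0,-4,0,0,0,0,0],[0,-4,0,0,0,0,0],[0,-4,0,0,0,0,0],[0,-4,0,0,0,0,0]]' |sed -n '2p;4p'
python3 -m handwheel '[[1,-3,0,0,0,0,0],[1,-3,0,0,0,0,0],[1,-3,0,0,0,0,0],[1,-3,0,0,0,0,0],[0,-2,0,0,0,0,0]]' |sed -n '2p;4p'
python3 st.py
python3 - <<'E'
from st import *
cv2.imwrite('pics/scene6.png',cv2.resize(snap('scene')['image'][160:280,240:360,::-1],None,fx=4.5,fy=4.5))
E
```

```text
tool_pos: [0.5838, 0.1004, 0.0719]
contact_force: [0.5, 0.1, 0.4]
tool_pos: [0.5821, 0.0808, 0.0721]
contact_force: [-0.9, 2.0, -0.3]
tool_pos: [0.5766, 0.0672, 0.0723]
contact_force: [-0.4, 1.4, 1.0]
t 21.65 jig mm -25.5 72.6 tip z 61.3 yaw err [-3.5938e+02 -2.4000e-01 -3.0000e-02] F [-0.35  1.38  0.97] 0.0048277604344009305
```

View pics/scene6.png

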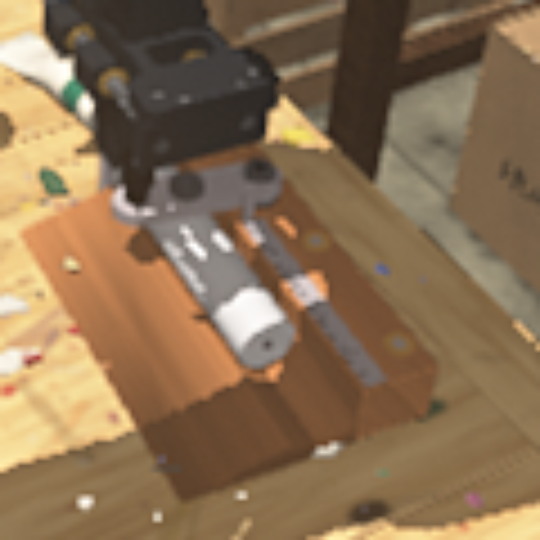

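The knob at (138,185) is being pushed properly and the arm is nearly across the bar. A few millimetres remain.

```bash

python3 -m handwheel '[[0,-2,0,0,0,0,0],[0,-1.5,0,0,0,0,0],[0,-1,0,0,0,0,0],[0,-0.5,0,0,0,0,0],[0,0,0,0,0,0,0]]' |sed -n '2p;4p'
python3 -m handwheel '[[0,-0.5,0,0,0,0,0],[0,-0.5,0,0,0,0,0],[0,-0.5,0,0,0,0,0],[0,0,0,0,0,0,0],[0,0,0,0,0,0,0]]' |sed -n '2p;4p'
python3 -m handwheel '[[0,-0.5,0,0,0,0,0],[0,-0.5,0,0,0,0,0],[0,-0.5,0,0,0,0,0],[0,0,0,0,0,0,0],[0,0,0,0,0,0,0]]' |sed -n '2p;4p'
python3 st.py
```

```text
tool_pos: [0.5764, 0.0626, 0.0724]
contact_force: [-0.4, 0.5, 1.0]
tool_pos: [0.5762, 0.0612, 0.0724]
contact_force: [-0.8, 0.5, -0.2]
tool_pos: [0.5762, 0.0596, 0.0724]
contact_force: [-1.1, 1.3, -0.8]
t 23.2 jig mm -25.3 65.0 tip z 61.4 yaw err [-3.594e+02 -2.200e-01 -3.000e-02] F [-1.1   1.31 -0.76] 0.007042874795432267
```

```bash

python3 -m handwheel '[[0,-0.5,0,0,0,0,0],[0,-0.5,0,0,0,0,0],[0,-0.5,0,0,0,0,0],[0,0,0,0,0,0,0],[0,0,0,0,0,0,0]]' |sed -n '2p;4p'
python3 -m handwheel '[[0,-0.5,0,0,0,0,0],[0,-0.5,0,0,0,0,0],[0,-0.5,0,0,0,0,0],[0,0,0,0,0,0,0],[0,0,0,0,0,0,0]]' |sed -n '2p;4p'
python3 st.py
```

```text
tool_pos: [0.5759, 0.0584, 0.0724]
contact_force: [-0.3, 1.8, -0.3]
tool_pos: [0.5759, 0.0582, 0.0725]
contact_force: [-1.8, 5.0, -1.2]
t 24.2 jig mm -25.5 63.5 tip z 61.5 yaw err [-3.5953e+02 -2.2000e-01  3.0000e-02] F [-1.83  5.   -1.18] 0.0017827223894705674
```

The knob has stopped and the force is rising. One more confirming push, then I back away and check.

```bash

python3 -m handwheel '[[0,-0.5,0,0,0,0,0],[0,-0.5,0,0,0,0,0],[0,-0.5,0,0,0,0,0],[0,0,0,0,0,0,0],[0,0,0,0,0,0,0]]' |sed -n '2p;4p'
python3 -m handwheel '[[0,4,0,0,0,0,0],[0,8,0,0,0,0,0],[0,8,-10,0,0,0,0],[0,0,-40,0,0,0,0],[0,0,-40,0,0,0,0]]' >/dev/null
python3 -m handwheel '[[20,30,-20,0,0,0,0],[20,40,0,0,0,0,0],[20,40,0,0,0,0,0],[20,40,0,0,0,0,0],[20,40,0,0,0,0,0]]' >/dev/null
python3 -m handwheel '[[0,40,0,0,0,0,0],[0,40,0,0,0,0,0],[0,40,0,0,0,0,0],[0,0,0,0,0,0,0],[0,0,0,0,0,0,0]]' >/dev/null
python3 st.py
python3 - <<'E'
from st import *
d=snap('top');W=cloud(d);cv2.imwrite('pics/top7.png',cv2.resize(d['image'][125:265,170:410,::-1],None,fx=3.3,fy=3.3))
a=(W[...,:2]-o)@dx*1000;b=(W[...,:2]-o)@dy*1000;z=W[...,2]*1000
s=(z>48)&(z<56)&(a>-50)&(a<60)&(b>20)&(b<112); P=np.stack([a[s],b[s]],1).astype(np.float32); print('arm',cv2.minAreaRect(P))
s=(z>78)&(z<86)&(abs(a)<60)&(b>0)&(b<112); print('knob',s.sum(),a[s].mean(),b[s].mean())
s=(z>30)&(z<45)&(a>-16)&(a<12)&(b<97)&(b>-125);P=np.stack([a[s],b[s]],1).astype(np.float32); print('bar',cv2.minAreaRect(P),np.percentile(z[s],95),P[:,1].min())
E
```

```text
tool_pos: [0.5759, 0.0581, 0.0726]
contact_force: [-1.5, 6.1, -1.2]
t 26.2 jig mm -125.4 392.4 tip z 168.8 yaw err [-3.5938e+02 -2.1000e-01  7.0000e-02] F [ 0.43 -0.14  0.45] 0.0023077443600883
arm ((7.0954742431640625, 37.332550048828125), (94.82942962646484, 31.205368041992188), 0.002869929652661085)
knob 51 -27.87182788223275 40.0787874282081
bar ((-1.6614704132080078, 23.362384796142578), (146.69708251953125, 27.260133743286133), 89.97074127197266) 42.13738993578178 -49.98198
```

View pics/top7.png

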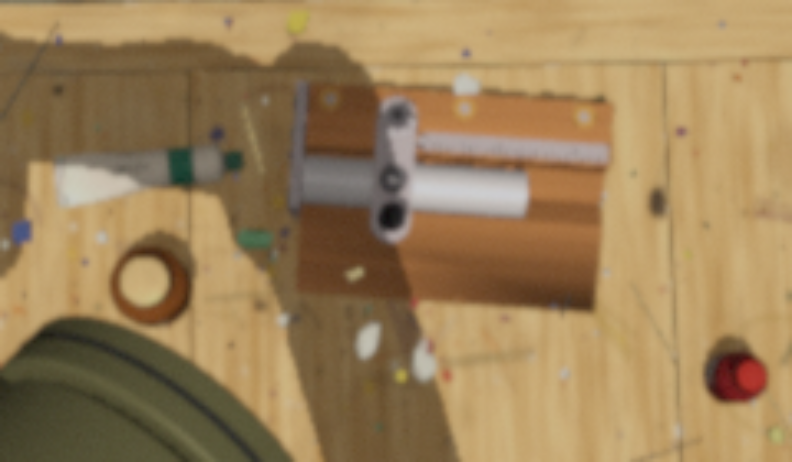

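The knob is at jig (-27.9, 40.1), where (-28, 40) means closed. The bar touches the plate at (303,180), and the jar, ink bottle and tube have not moved.

```bash
python3 -c "
from cell import ticket
print(ticket.hand_in())"
```

```text
the job is handed in; nothing more can be done
None
```

The job is handed in (no verdict was returned): the bar was rolled into the V groove and pushed hard against the end plate, then the bush arm was closed against its stop pin, and my last measurements and picture agree, with the jar, ink bottle and paint tube where they stood.

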